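# Load a stone sample and click the polishing carriage home

## Task

Draw the widest of the three stone samples straight up out of the slotted rack and stand it in the slot of the polishing jig's carriage, setting it down gently on the slot's floor while the carriage is still out at its loading end. Then push the loaded carriage by its upright plate along the slide, in under the polishing head, until the spring detent clicks in and holds it. Leave the two narrower samples in the rack, and do not shift the small grinding cup between the rack and the jig or the backing pad beyond them.

Things in the scene. Friction and masses are not known exactly. Their poses are not given: they have to be found in the camera images.
- wide_sample: The grey stone sample to load: a rectangular plate 10 mm thick (its x) x 100 mm wide (its y) x 90 mm tall (its z), 0.24 kg, standing on edge in one of the rack's three slots. Origin: centre of its bottom edge, so its top edge is 90 mm above.
- narrow_sample_a: A stone sample of the same material, thickness and height but only 70 mm wide, in another slot of the rack; stays there. Origin and axes as for the wide one.
- narrow_sample_b: As narrow_sample_a, in the third slot.
- rack: Grey plastic slotted rack, 200 (x) x 120 (y) x 40 mm high, fixed. Origin: centre of its underside. Three slots along its y at x = -65, 0 and +65 mm, 13 mm wide, open at the top; slot floor at z = 10 mm, walls up to z = 40 mm, end stops 110 mm apart up to z = 22 mm. Samples stand with their thickness along the rack's x.
- jig: Edge polishing jig, fixed. Base plate 130 mm wide (x), from y = -100 to +310 mm, 12 mm thick, with two steel rails along y, on which the carriage slides towards +y. Origin: on the underside, below the middle of the carriage slot at joint value 0. At its +y end (y = 275 mm) a column 322 mm high carries the polishing head.
- head (a point): Centre of the lowest face of the polishing head, 142 mm above the bench: a cup wheel 90 mm across under a motor 76 mm across that reaches up to 340 mm. Fixed, at y = +165 mm of the jig's origin; it touches nothing and stays 16 mm above a seated sample.
- detent (a point): Brass tip of the spring plunger of the detent, beside the slide at x = +47, y = +170 mm of the jig's origin, 30 mm above the bench; its block and knob reach 62 mm further out along the jig's x, up to 48 mm above the bench.
- carriage (a joint): Travel of the carriage (m) along the jig's +y: 0 = fully out at the loading end (it starts between 0 and 0.020), 0.140 = home, held by the spring detent; hard stop at 0.146, from which the detent springs it back. It slides with about 2 N; from about 15 mm before home the plunger has to be pushed over a bump (about 8 N), whose top lies 7 mm before home, then it clicks in.
- slot (a point): Centre of the floor of the carriage's slot, 36 mm above the bench; axes parallel to the jig's. The slot runs along y, 13 mm wide (x), 110 mm long between end stops (18 mm above the floor); its walls rise 25 mm above the floor, with flared lips above (up to 37 mm above the floor, about 28 mm apart there). The sample stands in it with its width along y.
- push_plate (a point): Middle of the outer (-y) face of the carriage's upright push plate: aluminium, 50 mm wide (x), 12 mm thick (y), from 36 to 99 mm above the bench; this point is 84 mm above the bench and 80 mm behind (-y of) the slot's centre. Axes parallel to the jig's. Push it towards +y.
- small_cup: Bystander, leave alone: small stone grinding cup, a low cone 72 mm across, 36 mm high, standing between the rack and the jig. Origin: centre of its underside.
- backing_pad: Bystander, leave alone: round backing pad with a hub, 100 mm across, 34 mm high, beyond the rack and the jig. Origin: centre of its underside.
Mind the look-alikes: they are no part of the job. Leave any green or yellow look-alike of the narrow_sample_b alone.

How it is judged:
By the outcome, as a careful person would: the job done as asked, in the order asked, and still so for the second after the job is handed in, with the robot touching nothing.
It also fails if it takes over 59 s, if anything falls off the work surface, if the arm or the gripper's body presses on something with over 40 N, if the wrist force passes 120 N, or if a joint passes its speed limit or range.

## Robot

A 6-joint arm with a two-finger parallel gripper is mounted at the origin on the work surface. World frame = base frame: x ahead of the robot, y to its left, z up, the work surface at z = 0. Lengths are in m, angles in rad, forces in N, time in s.
With the tool pointing down it reaches from about 0.425 to 0.95 m from the base axis. Payload 3.5 kg.
Tool frame: the origin (TCP) lies midway between the tips of the shut fingers; the grasp point (between the pads) lies ctrl.grasp_offset behind it (ctrl.grasp_offset is the distance from the TCP to the grasp point, in m); x points along the fingers, y is the direction in which the jaws open and shut, and the axes are right-handed (so a half turn about x gives the same grasp; the last joint's range is limited). The gripper opens to 85 mm and grips with 20 to 120 N. Pads are 22 mm wide; open, the fingers measure 114 mm over their backs; the gripper's body (76 mm by 85 mm) begins 54 mm behind the grasp point. The pads swing forward as they close: fully open they stand 13 mm farther back than shut.
Start: joints at [-1.431, 0.286, 1.577, -0, 1.279, -0.15], TCP at [0.193, -0.647, 0.231] pointing down, gripper open.
Joint ranges: [-2.77, 2.77], [-0.9, 2.22], [0.21, 2.48], [-1.53, 4.67], [0.24, 2.81], [-2.84, 2.84]. Speed limits (rad/s): [2.79, 2.79, 3.14, 3.14, 3.14, 3.14].

## Interface

Orientations are given as a unit quaternion [x, y, z, w].
In Python, from plant import readout, read_camera, sign_off, ctrl gives the robot as it stands.
- The arm moves only by the tool drive_tool, never from a script. Its argument "steps" is a list of rows, each a list of 5 numbers: the shift along the tool's x, y, z in cm, then the turn about the tool's x in degrees, then the opening, from 0 (shut) to 1 (fully open). A call has 1 to 10 rows; each row shifts and turns the commanded pose from where the row before left it, along the tool's axes as they then stand; what a row does not reach is not made up. A row lasts 1/10 s, in which the tool goes at most 50 mm and 8.59 degrees, less where a joint would pass 70% of its speed; a pose out of reach is approached as far as the arm can. A call is refused whole if a number of a shift passes 5 or a number of a turn 8.59, either way. A call with a gripper value outside its range is refused whole. The fingers move at their own pace and stop on an object; "force" is the grip in N (left out, the last holds). Time passes only in rows, so rows that do not move let the fingers close. It gives the time, the measured TCP pose, the force and the opening at its end, in the units of the state.
- readout.get_state(): the state, without advancing time (a new reading comes with each control period).
- read_camera(name): name is "side" or "top"; returns a dict with "frame" (400x640x3 uint8, red, green, blue), "vertical_fov" (degrees; the focal length in pixels is half the picture's height over the tangent of half this angle, whatever the lens; pixels are square), "cx", "cy" (the principal point, pixels), "eye" and "orientation" of the camera in the world. Camera axes: x right, y up, looking along -z (the intrinsics and any distortion apply to the point x, -y, -z); pixel columns grow to the right and rows downward; lengths in m; the calibration is good to about 2 mm. A picture is of the moment at which its call begins. There is no depth.
- sign_off(): hands the job in, once; it reports no verdict.
The state is a dict: "time": time; "qpos": joint angles; "dq": joint speeds; "joint_efforts": joint torques, N m; "eef_pos": TCP position; "tcp_rot": TCP orientation; "contact_force": force on the tool from outside, world axes, zero at the start; "wrist_torque": the same for the moment, N m; "opening": opening from 0.0 (shut) to 1.0 (fully open).
Only numpy, scipy, OpenCV 4.12 (cv2) and the standard library are available. Lean on these libraries where they do the work, as an engineer would, in place of code of your own. Each camera call takes 0.05 s, during which the arm holds its last target. There are 200 camera calls.

## Working session

There is one attempt and no reset: what is moved stays moved. The work goes in short steps, Python scripts to look and compute and a tool call to move; the robot and the scene stay as the last step left them, time stands still between calls to the robot, and variables do not carry over. Pictures are saved under pics/ and viewed, about 8 in all and at most 12, crops included, and the job is handed in when it is done.

Besides the shell and the picture viewer there is one more tool, called in YAML: its name, and indented under it one key for each argument. drive_tool: Moves the arm, as the interface text tells. Its arguments: {"type":"object","properties":{"steps":{"type":"array","items":{"type":"array","items":{"type":"number"}}},"force":{"type":"number"}},"required":["steps"]}

```bash
mkdir -p pics; ls; python3 - <<'E'
from plant import readout, read_camera, ctrl
import cv2
print(readout.get_state()); print([ (a,getattr(ctrl,a)) for a in dir(ctrl) if a[0]!='_'])
for n in("side","top"):
    c=read_camera(n); f=c.pop("frame"); print(n,c)
    cv2.imwrite(f"pics/{n}0.png",f[:,:,::-1])
E
```

```text
pics
{'time': 0.0, 'qpos': array([-1.43097184e+00,  2.87185552e-01,  1.57816508e+00, -1.71518524e-05,
        1.27862321e+00, -1.50014781e-01]), 'dq': array([-0.00025753, -0.00077838, -0.000409  ,  0.00016284, -0.00092303,
       -0.0016245 ]), 'joint_efforts': array([ 6.33686886e-04, -4.05981088e+01, -2.92625159e+01, -8.54804603e-05,
        5.92424491e-03,  1.11855289e-05]), 'eef_pos': array([ 0.19283582, -0.6461819 ,  0.22994038]), 'tcp_rot': array([-0.69969228, -0.10295891,  0.69969531, -0.10127511]), 'contact_force': array([1.13387709, 0.1215365 , 0.47077616]), 'wrist_torque': array([ 0.00331649, -0.02843385, -0.01753589]), 'opening': 0.9987671132160392}
[('Unreachable', <class 'plant.Unreachable'>), ('grasp_offset', 0.0187)]
side {'vertical_fov': 46.92946076258076, 'cx': 319.4502382067399, 'cy': 193.112092089474, 'eye': array([ 0.44576453, -0.92631855,  1.05287797]), 'orientation': array([ 0.34515344, -0.01686367, -0.04812442,  0.93715995])}
top {'vertical_fov': 56.47351096309272, 'cx': 315.4080710486297, 'cy': 196.05805569113315, 'eye': array([ 0.4660377 , -0.13472737,  1.13824917]), 'orientation': array([-0.02009171,  0.02490416,  0.71365694, -0.69976416])}
```

View pics/side0.png

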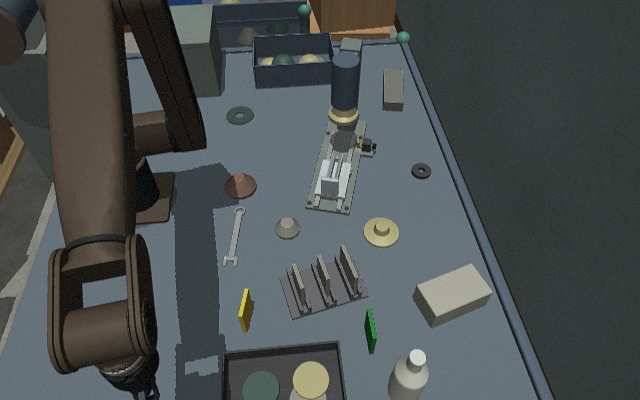

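View pics/top0.png

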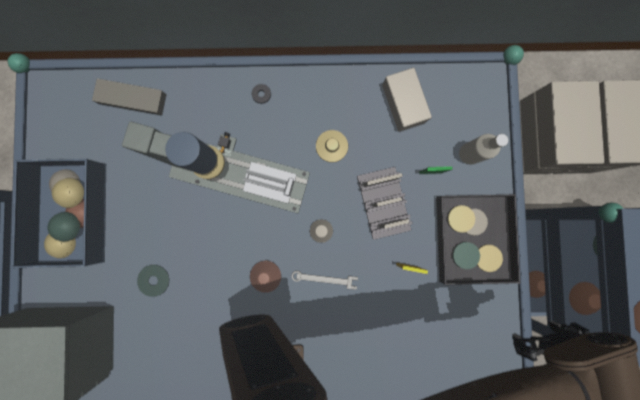

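The side view shows the rack around (323,285) with three grey samples at about (298,290), (324,280) and (348,270). The jig is around (335,170), with the white carriage at its near end. The top view shows the samples at (382,180), (386,203) and (392,225). The green (435,169) and yellow (412,268) plates are decoys. The one at the far +x end looks widest, so I'll enlarge it to check.

```bash
python3 - <<'E'
import cv2,numpy as np
s=cv2.imread("pics/side0.png"); t=cv2.imread("pics/top0.png")
a=cv2.resize(s[235:325,270:380],(400,327),interpolation=cv2.INTER_CUBIC)
b=cv2.resize(t[155:245,345:425],(400,450),interpolation=cv2.INTER_CUBIC)
c=cv2.resize(t[120:220,160:320],(800,500),interpolation=cv2.INTER_CUBIC)
o=np.zeros((450,800,3),np.uint8);o[:327,:400]=a;o[:,400:]=b
cv2.imwrite("pics/crop1.png",o);cv2.imwrite("pics/crop2.png",c)
E
```

```text
(no output)
```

View pics/crop1.png

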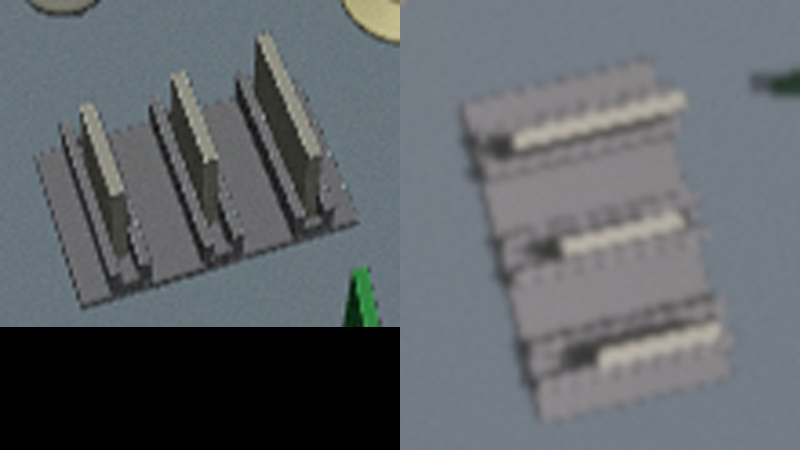

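View pics/crop2.png

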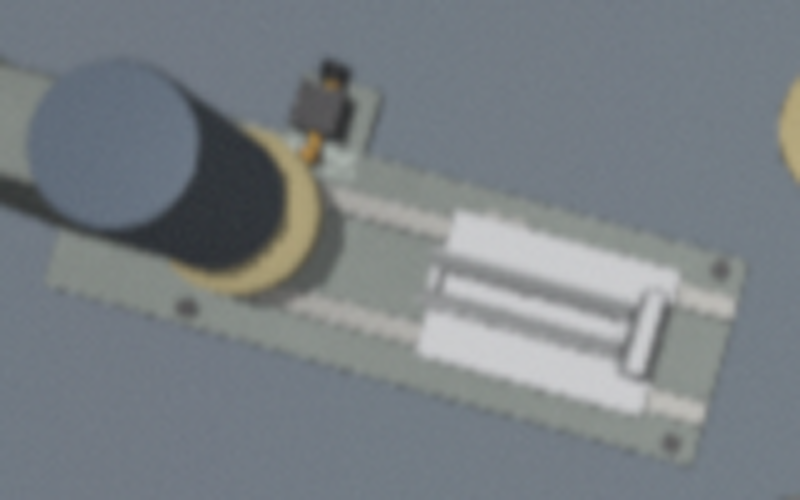

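The crops confirm it. The target is the grey sample nearest the detent side (top px ≈(385,179), side px ≈(348,270)), because its top edge is about 1.4 times as long as the other two. The push plate top is at top px ≈(289,187) and the jig's near corners are at ≈(309,172) and (298,213). Next I'll measure these.

```bash
cat > h.py <<'E'
import numpy as np,cv2
from scipy.spatial.transform import Rotation as R
def ray(c,p):
    f=200/np.tan(np.radians(c["vertical_fov"]/2))
    d=np.array([(p[0]-c["cx"])/f,-(p[1]-c["cy"])/f,-1.])
    return c["eye"],R.from_quat(c["orientation"]).apply(d)
def onz(c,p,z):
    e,d=ray(c,p); return e+d*(z-e[2])/d[2]
def proj(c,P):
    f=200/np.tan(np.radians(c["vertical_fov"]/2))
    q=R.from_quat(c["orientation"]).inv().apply(np.asarray(P)-c["eye"])
    return np.array([c["cx"]+f*q[0]/-q[2],c["cy"]-f*q[1]/-q[2]])
def blob(img,roi,lo,k=8):
    x0,y0,x1,y1=roi; g=cv2.resize(img[y0:y1,x0:x1],None,fx=k,fy=k,interpolation=cv2.INTER_CUBIC)
    m=(g.min(2)>lo).astype(np.uint8)
    cs=cv2.findContours(m,cv2.RETR_EXTERNAL,cv2.CHAIN_APPROX_NONE)[0]
    r=cv2.minAreaRect(max(cs,key=cv2.contourArea))
    return (cv2.boxPoints(r)+.5)/k-.5+[x0,y0]   # pixel centres at integers
E
python3 - <<'E'
from h import *
from plant import read_camera
c=read_camera("top");s=read_camera("side");g=c["frame"];np.set_printoptions(precision=4,suppress=True)
print(g[170:186,385].tolist())
for roi,z,n in(((364,170,408,187),.1,"wide"),((372,194,402,212),.1,"nb"),((380,218,410,234),.1,"na")):
    for lo in (135,155):
        b=blob(g,roi,lo); w=np.array([onz(c,p,z)[:2] for p in b])
        e=[w[1]-w[0],w[2]-w[1]];l=max(e,key=np.linalg.norm)
        print(n,lo,w.mean(0),"size",[np.linalg.norm(v) for v in e],"dir deg",np.degrees(np.arctan2(l[1],l[0])),"sidepx",proj(s,[*w.mean(0),z]))
print("jig corners",[onz(c,p,.012)[:2] for p in((309-.4,172.4-.4),(298-.4,212.6-.4),(169,176.2))])
# push plate top corners from crop2 (crop = 5*px+2)
pp=[(645,287),(667,292),(650,378),(627,372)]
w=np.array([onz(c,(160+(a-2)/5,120+(b-2)/5),.099)[:2] for a,b in pp]);print("pp",w,w.mean(0))
# edges of jig base and head
import itertools
E
```

```text
[[130, 128, 130], [135, 133, 135], [135, 132, 135], [133, 131, 133], [129, 126, 129], [125, 122, 125], [129, 126, 125], [150, 147, 139], [173, 168, 159], [176, 170, 161], [146, 143, 136], [101, 98, 96], [111, 108, 110], [132, 128, 131], [128, 125, 128], [125, 121, 123]]
wide 135 [ 0.5793 -0.3374] size [np.float64(0.09946588445325863), np.float64(0.0130261429871395)] dir deg -77.31748040658591 sidepx [350.2337 259.9619]
wide 155 [ 0.5783 -0.3367] size [np.float64(0.09535832427172485), np.float64(0.007229743720950116)] dir deg -76.84230566809677 sidepx [349.7815 259.7623]
nb 135 [ 0.5132 -0.349 ] size [np.float64(0.0691582643462165), np.float64(0.015615445915116686)] dir deg -73.40910998586409 sidepx [323.5423 266.5091]
nb 155 [ 0.5134 -0.3477] size [np.float64(0.0636577739065059), np.float64(0.007420912170877584)] dir deg -76.6927858989522 sidepx [323.5934 266.0448]
na 135 [ 0.4478 -0.3672] size [np.float64(0.07395627263847379), np.float64(0.017857573655619293)] dir deg -75.54273673750454 sidepx [296.8158 275.6122]
na 155 [ 0.4501 -0.3669] size [np.float64(0.0680034931717698), np.float64(0.008398591338789615)] dir deg -77.20140324932166 sidepx [297.7666 275.4189]
jig corners [array([ 0.6115, -0.1239]), array([ 0.4899, -0.0883]), array([0.6067, 0.2997])]
pp [[ 0.5872 -0.0684]
 [ 0.5841 -0.0807]
 [ 0.536  -0.0704]
 [ 0.5396 -0.0576]] [ 0.5617 -0.0692]
```

```bash
cat >> h.py <<'E'
def plan(x,y,z,zdir=None):
    "tool-axis shift (cm) to a TCP target, and turn about tool x so tool z (mod 180) lies along zdir (deg)"
    from plant import readout
    s=readout.get_state(); r=R.from_quat(s["tcp_rot"]); A=r.as_matrix()
    yaw=np.degrees(np.arctan2(A[1,2],A[0,2]))
    print("tcp",s["eef_pos"].round(4),"t",round(s["time"],2),"F",s["contact_force"].round(1),"open",round(s["opening"],3),"zyaw %.2f down %.4f"%(yaw,-A[2,0]),"q6 %.2f"%s["qpos"][5])
    print("shift cm",(A.T@(np.array([x,y,z])-s["eef_pos"])*100).round(2))
    if zdir is not None:
        # tool x is down: +turn lowers the world yaw
        print("turn deg %.2f"%-((zdir-yaw+90)%180-90))
E
python3 - <<'E'
from h import *
np.set_printoptions(precision=4,suppress=True)
plan(.5788,-.337,.20,102.9)
plan(.5788,-.337,.0665,102.9)
E
```

```text
tcp [ 0.1929 -0.6464  0.2304] t 0.2 F [-0.4  0.1 -0.2] open 0.995 zyaw -163.40 down 1.0000 q6 -0.15
shift cm [  3.08 -18.62 -45.83]
turn deg -86.30
tcp [ 0.1929 -0.6464  0.2304] t 0.2 F [-0.4  0.1 -0.2] open 0.995 zyaw -163.40 down 1.0000 q6 -0.15
shift cm [ 16.43 -18.6  -45.82]
turn deg -86.30
```

drive_tool:
  steps:
    - [0,-1.55,-3.82,0,0.5]
    - [0,-1.55,-3.82,0,0.5]
    - [0,-1.55,-3.82,0,0.5]
    - [0,-1.55,-3.82,0,0.5]
    - [0,-1.55,-3.82,0,0.5]
    - [0,-1.55,-3.82,0,0.5]
    - [0,-1.55,-3.82,0,0.5]
    - [0,-1.55,-3.82,0,0.5]
    - [0,-1.55,-3.82,0,0.5]
    - [0,-1.55,-3.82,0,0.5]

```text
time: 1.2
eef_pos: [0.5158, -0.3878, 0.2311]
tcp_rot: [-0.7, -0.102, 0.7, -0.102]
contact_force: [0.4, 1.0, -0.1]
opening: 0.498
```

drive_tool:
  steps:
    - [0,-1.55,-3.82,0,0.5]
    - [0,-1.55,-3.82,0,0.5]
    - [0,0,0,-8,0.5]
    - [0,0,0,-8,0.5]
    - [0,0,0,-8,0.5]
    - [0,0,0,-8,0.5]
    - [0,0,0,-8,0.5]
    - [0,0,0,-8,0.5]
    - [0,0,0,-8,0.5]
    - [0,0,0,-8,0.5]

```text
time: 2.2
eef_pos: [0.5789, -0.3375, 0.2309]
tcp_rot: [-0.538, -0.459, 0.538, -0.459]
contact_force: [0.3, -0.5, -0.3]
opening: 0.501
```

drive_tool:
  steps:
    - [0,0,0,-8,0.5]
    - [0,0,0,-8,0.5]
    - [0,0,0,-6.3,0.5]
    - [0,0,0,0,0.5]
    - [0,0,0,0,0.5]

```text
time: 2.7
eef_pos: [0.579, -0.3375, 0.2311]
tcp_rot: [0.441, 0.553, -0.441, 0.552]
contact_force: [-1.5, -0.0, 0.2]
opening: 0.5
```

```bash
python3 - <<'E'
from h import *
plan(.5788,-.337,.20,102.9)
plan(.5788,-.337,.0665,102.9)
E
```

```text
tcp [ 0.579  -0.3375  0.2311] t 2.7 F [-1.5 -0.   0.2] open 0.5 zyaw -77.23 down 1.0000 q6 -0.90
shift cm [ 3.11 -0.   -0.05]
turn deg -0.13
tcp [ 0.579  -0.3375  0.2311] t 2.7 F [-1.5 -0.   0.2] open 0.5 zyaw -77.23 down 1.0000 q6 -0.90
shift cm [16.46  0.   -0.05]
turn deg -0.13
```

drive_tool:
  steps:
    - [3,0,0,0,0.5]
    - [3,0,0,0,0.5]
    - [3,0,0,0,0.5]
    - [3,0,0,0,0.5]
    - [2,0,0,0,0.5]
    - [1.5,0,0,0,0.5]
    - [1,0,0,0,0.5]
    - [0,0,0,0,0.5]
    - [0,0,0,0,0.5]

```text
time: 3.6
eef_pos: [0.5796, -0.3381, 0.0673]
tcp_rot: [0.441, 0.552, -0.441, 0.553]
contact_force: [-0.2, 0.2, 0.9]
opening: 0.501
```

```bash
python3 - <<'E'
from h import *
from plant import read_camera
c=read_camera("side")["frame"][220:330,260:400,::-1];t=read_camera("top")["frame"][140:250,320:460,::-1]
cv2.imwrite("pics/g1.png",np.hstack([cv2.resize(i,(400,314),interpolation=cv2.INTER_CUBIC) for i in(c,t)]))
plan(.5788,-.337,.0665,102.9)
E
```

```text
tcp [ 0.5799 -0.3383  0.0681] t 3.7 F [-0.2  0.3 -0.1] open 0.498 zyaw -77.11 down 1.0000 q6 -0.90
shift cm [ 0.16 -0.08 -0.15]
turn deg -0.01
```

View pics/g1.png

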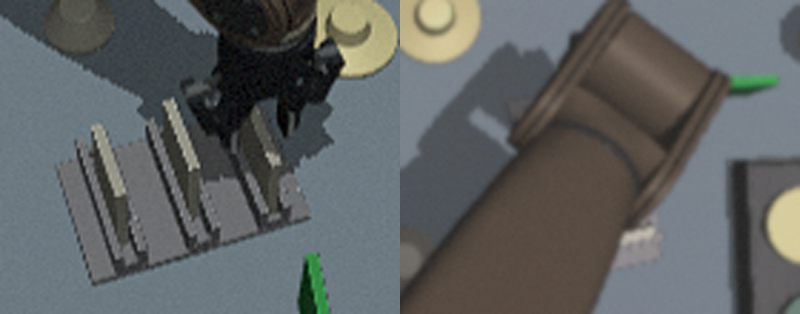

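The picture shows the open fingers straddling the wide plate at crop px ≈(260,150), clear of its neighbour. I'll close on it with a firm grip.

drive_tool:
  steps:
    - [0,0,0,0,0]
    - [0,0,0,0,0]
    - [0,0,0,0,0]
    - [0,0,0,0,0]
    - [0,0,0,0,0]
    - [0,0,0,0,0]
  force: 60

```text
time: 4.3
eef_pos: [0.579, -0.3379, 0.0672]
tcp_rot: [0.44, 0.553, -0.441, 0.553]
contact_force: [-3.3, 0.1, 5.4]
opening: 0.11
```

```bash
python3 - <<'E'
from h import *
plan(.5788,-.337,.0665,102.9)
E
```

```text
tcp [ 0.579  -0.3379  0.0672] t 4.3 F [-3.3  0.1  5.4] open 0.11 zyaw -77.10 down 1.0000 q6 -0.90
shift cm [ 0.07  0.01 -0.1 ]
turn deg 0.00
```

drive_tool:
  steps:
    - [-0.5,0,0,0,0]
    - [-1,0,0,0,0]
    - [-1,0,0,0,0]
    - [-1,0,0,0,0]
    - [-1.5,0,0,0,0]
    - [-2,0,0,0,0]
    - [-2.5,0,0,0,0]
    - [-2.5,0,0,0,0]
    - [-2,0,0,0,0]
    - [0,0,0,0,0]

```text
time: 5.3
eef_pos: [0.5811, -0.339, 0.2123]
tcp_rot: [0.441, 0.55, -0.441, 0.556]
contact_force: [1.0, -0.9, -1.2]
opening: 0.11
```

```bash
python3 - <<'E'
from h import *
plan(.5829,.0017,.20,73.5)
E
```

```text
tcp [ 0.5811 -0.339   0.2123] t 5.3 F [ 1.  -0.9 -1.2] open 0.11 zyaw -77.09 down 1.0000 q6 -0.90
shift cm [  1.03   7.79 -33.18]
turn deg 29.41
```

drive_tool:
  steps:
    - [0,0.4,-1.7,0,0]
    - [0,0.78,-3.3,0,0]
    - [0,0.85,-3.6,0,0]
    - [0,0.85,-3.6,0,0]
    - [0,0.85,-3.6,0,0]
    - [0,0.85,-3.6,0,0]
    - [0,0.85,-3.6,0,0]
    - [0,0.85,-3.6,0,0]
    - [0,0.78,-3.3,0,0]
    - [0,0.6,-2.5,0,0]

```text
time: 6.3
eef_pos: [0.5795, -0.0014, 0.2043]
tcp_rot: [0.44, 0.555, -0.441, 0.552]
contact_force: [-0.1, 0.8, -2.4]
opening: 0.106
```

drive_tool:
  steps:
    - [0,0.2,-0.7,0,0]
    - [0,0,0,6,0]
    - [0,0,0,7.5,0]
    - [0,0,0,7.5,0]
    - [0,0,0,5.4,0]
    - [0,0,0,3,0]
    - [0,0,0,0,0]
    - [0,0,0,0,0]

```text
time: 7.1
eef_pos: [0.5811, 0.0026, 0.2054]
tcp_rot: [-0.566, -0.424, 0.567, -0.423]
contact_force: [0.1, -0.4, -1.6]
opening: 0.111
```

```bash
python3 - <<'E'
from h import *
from plant import read_camera
plan(.5829,.0017,.20,73.5)
s=read_camera("side");t=read_camera("top")
a=s["frame"][100:220,270:410,::-1];b=t["frame"][110:230,170:330,::-1]
cv2.imwrite("pics/p1.png",np.hstack([cv2.resize(i,(400,400*i.shape[0]//i.shape[1]),interpolation=cv2.INTER_CUBIC)[:300] for i in(a,b)]))
cv2.imwrite("pics/side_p1.png",s["frame"][:,:,::-1]);cv2.imwrite("pics/top_p1.png",t["frame"][:,:,::-1])
E
```

```text
tcp [0.5811 0.0026 0.2054] t 7.1 F [ 0.1 -0.4 -1.6] open 0.111 zyaw -106.44 down 1.0000 q6 0.12
shift cm [0.54 0.2  0.03]
turn deg 0.06
```

View pics/p1.png

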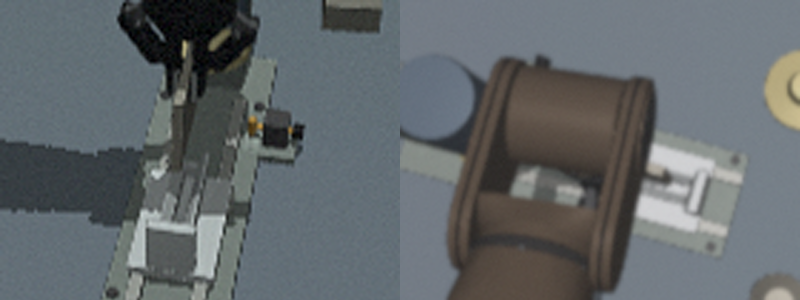

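```bash
python3 - <<'E'
from h import *
from plant import read_camera
s=read_camera("side");im=cv2.imread("pics/side0.png")
x0,y0,k=300,140,10
g=cv2.resize(im[y0:y0+60,x0:x0+70],None,fx=k,fy=k,interpolation=cv2.INTER_CUBIC)
a=np.radians(73.5);jy=np.array([np.cos(a),np.sin(a)]);jx=np.array([jy[1],-jy[0]])
S=np.array([.5829,.0017])
def dot(x,y,z,col):
    p=(proj(s,[*(S+x*jx+y*jy),z])-[x0,y0]+.5)*k-.5
    cv2.drawMarker(g,tuple(int(v) for v in p),col,cv2.MARKER_CROSS,14,1)
for x in(-.025,.025):
    for y in(-.08,-.068): dot(x,y,.099,(0,0,255))
    dot(x,-.08,.036,(0,0,255))
for y in(-.055,.055):
    for x in(-.014,.014): dot(x,y,.073,(255,0,0))
cv2.imwrite("pics/o1.png",g)
E
```

```text
(no output)
```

View pics/o1.png

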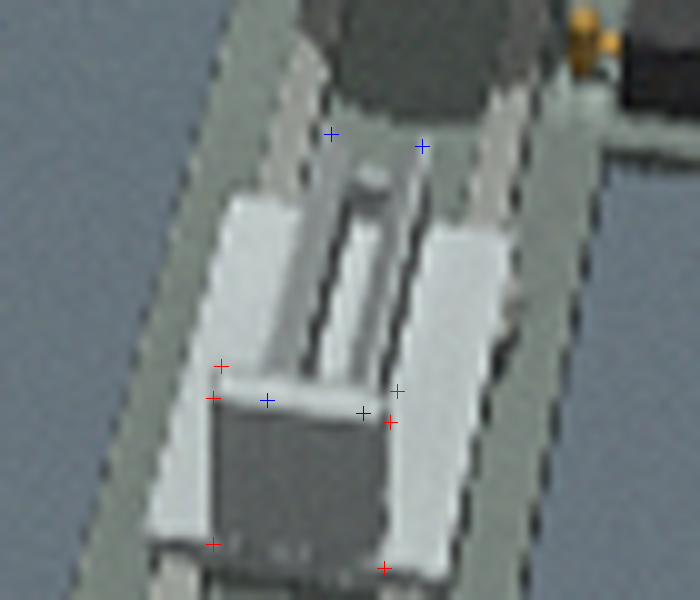

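```bash
python3 - <<'E'
from h import *
from plant import read_camera
c=read_camera("top");s=read_camera("side")
T=cv2.imread("pics/top0.png").astype(float);S=cv2.imread("pics/side0.png").astype(float)
def cross(v,th,rev=False):
    i=np.arange(len(v))
    if rev: v=v[::-1]
    j=np.argmax(v>th); r=j-1+(th-v[j-1])/(v[j]-v[j-1])
    return len(v)-1-r if rev else r
def fit(pts,cam,z,n):
    P=np.array([onz(cam,p,z)[:2] for p in pts]);a=cv2.fitLine(P.astype(np.float32),cv2.DIST_HUBER,0,1e-3,1e-4).ravel()
    d=a[:2]*np.sign(a[1]); q=P-a[2:]; res=q@[-d[1],d[0]]
    print(n,"angle %.2f"%np.degrees(np.arctan2(d[1],d[0])),"pt",a[2:].round(4),"res mm %.2f"%(1e3*np.median(abs(res))))
g=T.min(2)
up=[(x,158+cross(g[158:185,x],160)) for x in range(253,293)]
lo=[(x,178+cross(g[178:206,x],160,True)) for x in range(247,284)]
fit(up,c,.036,"deck +x top");fit(lo,c,.036,"deck -x top")
# base plate: blue minus green, negative on the green plate
h=cv2.GaussianBlur(T[:,:,1]-T[:,:,0],(3,3),0)
print(h[170:215:3,240].round(1))
h2=cv2.GaussianBlur(S[:,:,1]-S[:,:,0],(3,3),0)
th=(np.median(h[188:205,285:288])+np.median(h[215:225,250:300]))/2 if 0 else -2
up=[(x,150+cross(h[150:180,x],th)) for x in range(262,302)]
lo=[(x,165+cross(h[165:225,x],th,True)) for x in range(180,292)]
fit(up,c,.012,"base +x top");fit(lo,c,.012,"base -x top")
k=S.min(2)
L=[(300+cross(k[y,300:335],150),y) for y in range(163,192)]
Rr=[(325+cross(k[y,325:356],150,True),y) for y in range(166,195)]
fit(L,s,.036,"deck -x side");fit(Rr,s,.036,"deck +x side")
L=[(295+cross(h2[y,295:345],th),y) for y in range(140,200)]
fit(L,s,.012,"base -x side")
E
```

```text
deck +x top angle 72.85 pt [ 0.624  -0.0213] res mm 0.31
deck -x top angle 73.28 pt [0.5373 0.0067] res mm 0.19
[ 4.3  4.8  4.9  4.4  4.1  3.9  3.9  4.6  4.6 -3.4 -8.8 -8.7 -8.9 -8.8
 -8.3]
base +x top angle 73.25 pt [ 0.6373 -0.0427] res mm 0.11
base -x top angle 73.11 pt [0.5444 0.0988] res mm 0.20
deck -x side angle 73.44 pt [0.535  0.0021] res mm 0.43
deck +x side angle 72.29 pt [ 0.6212 -0.0196] res mm 0.45
base -x side angle 73.31 pt [0.5247 0.0386] res mm 0.09
```

```bash
python3 - <<'E'
from h import *
plan(.5820,.0008,.115,73.2)
# sample bottom -y corner & centre in side view, from image p1
E
```

```text
tcp [0.5817 0.0026 0.2062] t 7.35 F [ 0.5 -0.6 -2.6] open 0.107 zyaw -106.48 down 1.0000 q6 0.12
shift cm [9.12 0.09 0.16]
turn deg 0.32
```

drive_tool:
  steps:
    - [0,0.1,0.15,0.3,0]
    - [1,0,0,0,0]
    - [2,0,0,0,0]
    - [1.5,0,0,0,0]
    - [1,0,0,0,0]
    - [0.5,0,0,0,0]
    - [0,0,0,0,0]
    - [0,0,0,0,0]

```text
time: 8.15
eef_pos: [0.5828, 0.0008, 0.1469]
tcp_rot: [0.568, 0.421, -0.567, 0.422]
contact_force: [0.2, -0.6, -2.2]
opening: 0.109
```

```bash
python3 - <<'E'
from h import *
from plant import read_camera
plan(.5820,.0008,.0932,73.2)
s=read_camera("side");im=np.ascontiguousarray(s["frame"][:,:,::-1])
x0,y0,k=300,125,9
cv2.imwrite("pics/side_p2.png",im)
g=cv2.resize(im[y0:y0+66,x0:x0+70],None,fx=k,fy=k,interpolation=cv2.INTER_CUBIC)
a=np.radians(73.2);jy=np.array([np.cos(a),np.sin(a)]);jx=np.array([jy[1],-jy[0]])
S=np.array([.5823,.0017])
for x in(-.005,.005):
  for z in(.088,.15):
    p=(proj(s,[*(S+x*jx-.05*jy),z])-[x0,y0]+.5)*k-.5
    cv2.drawMarker(g,tuple(int(v) for v in p),(0,0,255),cv2.MARKER_CROSS,14,1)
cv2.imwrite("pics/o2.png",g)
E
```

```text
tcp [0.5828 0.0008 0.1469] t 8.15 F [ 0.2 -0.6 -2.2] open 0.109 zyaw -106.79 down 1.0000 q6 0.12
shift cm [ 5.37 -0.08  0.02]
turn deg 0.01
```

View pics/o2.png

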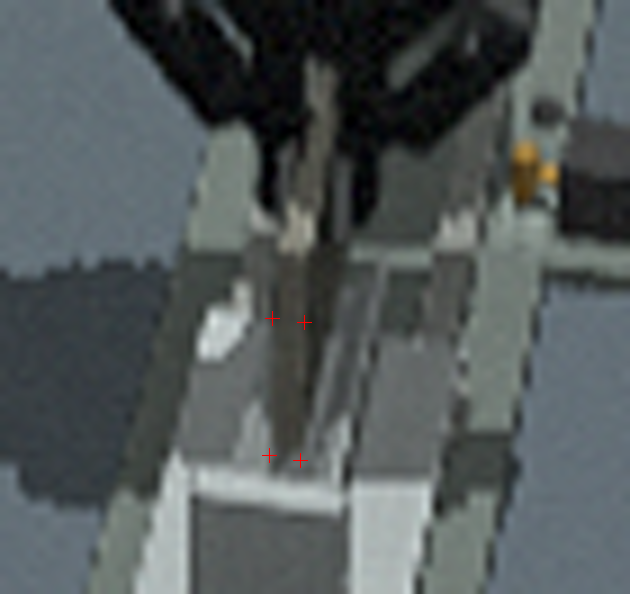

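The sample's lower edge ends at crop px ≈(270–300,455), right on the predicted corners, so it lines up with the slot. Lowering it now, slowly towards the end.

drive_tool:
  steps:
    - [0.5,-0.05,0,0,0]
    - [1,0,0,0,0]
    - [1,0,0,0,0]
    - [0.5,0,0,0,0]
    - [0,0,0,0,0]

```text
time: 8.7
eef_pos: [0.5808, 0.0012, 0.1145]
tcp_rot: [-0.567, -0.422, 0.568, -0.421]
contact_force: [0.1, 1.3, -2.2]
opening: 0.113
```

drive_tool:
  steps:
    - [0.4,0,0,0,0]
    - [0.4,0,0,0,0]
    - [0.4,0,0,0,0]
    - [0,0,0,0,0]
    - [0,0,0,0,0]

```text
time: 9.2
eef_pos: [0.5818, 0.001, 0.1043]
tcp_rot: [-0.568, -0.422, 0.568, -0.422]
contact_force: [-0.5, -0.5, -2.3]
opening: 0.108
```

drive_tool:
  steps:
    - [0.3,0,0,0,0]
    - [0.3,0,0,0,0]
    - [0.1,0,0,0,0]
    - [0,0,0,0,0]
    - [0,0,0,0,0]

```text
time: 9.7
eef_pos: [0.5818, 0.001, 0.0973]
tcp_rot: [0.568, 0.422, -0.568, 0.422]
contact_force: [0.2, 0.1, -2.9]
opening: 0.109
```

drive_tool:
  steps:
    - [0.1,0,0,0,0]
    - [0.1,0,0,0,0]
    - [0,0,0,0,0]

```text
time: 10.0
eef_pos: [0.5817, 0.001, 0.0951]
tcp_rot: [-0.568, -0.422, 0.568, -0.422]
contact_force: [-0.2, -0.6, -1.8]
opening: 0.107
```

drive_tool:
  steps:
    - [0.1,0,0,0,0]
    - [0,0,0,0,0]
    - [0,0,0,0,0]

```text
time: 10.3
eef_pos: [0.5818, 0.001, 0.0943]
tcp_rot: [-0.568, -0.422, 0.568, -0.422]
contact_force: [-1.3, 0.2, -2.7]
opening: 0.101
```

drive_tool:
  steps:
    - [0.05,0,0,0,0]
    - [0,0,0,0,0]

```text
time: 10.5
eef_pos: [0.5818, 0.001, 0.0938]
tcp_rot: [-0.568, -0.422, 0.568, -0.422]
contact_force: [0.4, 0.4, -1.1]
opening: 0.106
```

drive_tool:
  steps:
    - [0.05,0,0,0,0]
    - [0,0,0,0,0]

```text
time: 10.7
eef_pos: [0.5818, 0.001, 0.0933]
tcp_rot: [0.568, 0.422, -0.568, 0.422]
contact_force: [0.5, -0.3, -3.0]
opening: 0.108
```

drive_tool:
  steps:
    - [0.05,0,0,0,0]
    - [0,0,0,0,0]

```text
time: 10.9
eef_pos: [0.5819, 0.0011, 0.0932]
tcp_rot: [0.568, 0.422, -0.568, 0.422]
contact_force: [-0.5, 0.5, -0.2]
opening: 0.112
```

drive_tool:
  steps:
    - [0.05,0,0,0,0]
    - [0,0,0,0,0]

```text
time: 11.1
eef_pos: [0.582, 0.0011, 0.0932]
tcp_rot: [-0.568, -0.422, 0.568, -0.422]
contact_force: [-2.6, 0.8, 4.1]
opening: 0.11
```

drive_tool:
  steps:
    - [0.05,0,0,0,0]
    - [0,0,0,0,0]

```text
time: 11.3
eef_pos: [0.582, 0.001, 0.0932]
tcp_rot: [-0.568, -0.422, 0.568, -0.422]
contact_force: [-3.9, 0.3, 5.8]
opening: 0.108
```

The force rose from −2.5 to +5.8 N with z stalled at 0.0932, which is the height I worked out for the slot floor. Releasing gradually.

drive_tool:
  steps:
    - [0,0,0,0,0.15]
    - [0,0,0,0,0.2]
    - [0,0,0,0,0.3]
    - [0,0,0,0,0.45]
    - [0,0,0,0,0.45]
    - [0,0,0,0,0.45]
  force: 20

```text
time: 11.9
eef_pos: [0.5818, 0.001, 0.0917]
tcp_rot: [-0.568, -0.422, 0.568, -0.422]
contact_force: [0.5, 0.4, -0.8]
opening: 0.452
```

drive_tool:
  steps:
    - [-1,0,0,0,0.45]
    - [-2,0,0,0,0.45]
    - [-3,0,0,0,0.45]
    - [-3,0,0,0,0.45]
    - [-3,0,0,0,0.45]
    - [0,0,0,0,0.3]
    - [0,0,0,0,0.1]

```text
time: 12.6
eef_pos: [0.5823, 0.001, 0.2133]
tcp_rot: [0.568, 0.421, -0.567, 0.422]
contact_force: [0.6, -0.0, -1.7]
opening: 0.147
```

```bash
python3 - <<'E'
from h import *
from plant import read_camera
a=np.radians(73.2);jy=np.array([np.cos(a),np.sin(a)])
S=np.array([.5823,.0017])
for off in(-.15,-.115,-.092): print(off,(S+off*jy).round(4)); plan(*(S+off*jy),.21,73.2)
s=read_camera("side")["frame"][90:220,260:420,::-1]
cv2.imwrite("pics/q1.png",cv2.resize(s,None,fx=4,fy=4,interpolation=cv2.INTER_CUBIC))
E
```

```text
-0.15 [ 0.5389 -0.1419]
tcp [0.5823 0.001  0.2133] t 12.6 F [ 0.6 -0.  -1.7] open 0.147 zyaw -106.79 down 1.0000 q6 0.12
shift cm [ 0.32 -0.03 14.93]
turn deg 0.01
-0.115 [ 0.5491 -0.1084]
tcp [0.5823 0.001  0.2133] t 12.6 F [ 0.6 -0.  -1.7] open 0.147 zyaw -106.79 down 1.0000 q6 0.12
shift cm [ 0.32 -0.02 11.43]
turn deg 0.01
-0.092 [ 0.5557 -0.0864]
tcp [0.5823 0.001  0.2133] t 12.6 F [ 0.6 -0.  -1.7] open 0.147 zyaw -106.79 down 1.0000 q6 0.12
shift cm [ 0.32 -0.02  9.13]
turn deg 0.01
```

View pics/q1.png

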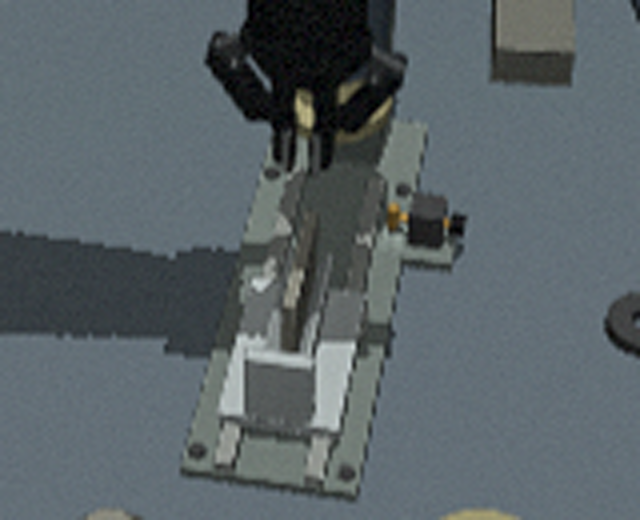

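The sample stands upright in the slot (side crop ≈(295,290)) and the gripper is clear of it. Next I move behind the push plate with the fingers shut.

drive_tool:
  steps:
    - [0,0,2,0,0]
    - [0,0,4,0,0]
    - [0,0,4,0,0]
    - [0,0,3,0,0]
    - [0,0,2,0,0]
    - [3,0,0,0,0]
    - [4,0,0,0,0]
    - [4,0,0,0,0]
    - [2.8,0,0,0,0]
    - [0,0,0,0,0]

```text
time: 13.65
eef_pos: [0.5334, -0.1404, 0.0671]
tcp_rot: [-0.565, -0.426, 0.57, -0.417]
contact_force: [-0.1, 0.8, -1.4]
opening: 0.001
```

drive_tool:
  steps:
    - [0,0,-1,0,0]
    - [0,0,-2,0,0]
    - [0,0,-1.3,0,0]
    - [0,0,0,0,0]

```text
time: 14.05
eef_pos: [0.5523, -0.1001, 0.0757]
tcp_rot: [0.568, 0.421, -0.566, 0.423]
contact_force: [0.4, 0.2, -0.0]
opening: 0.002
```

drive_tool:
  steps:
    - [0,0,-0.5,0,0]
    - [0,0,-0.5,0,0]
    - [0,0,-0.5,0,0]
    - [0,0,-0.5,0,0]

```text
time: 14.45
eef_pos: [0.5567, -0.0823, 0.0739]
tcp_rot: [-0.568, -0.421, 0.568, -0.422]
contact_force: [-1.8, -6.1, 0.9]
opening: 0.001
```

```bash
python3 - <<'E'
from h import *
a=np.radians(73.2);jy=np.array([np.cos(a),np.sin(a)])
S=np.array([.5823,.0017])
plan(*(S-.091*jy),.075,73.2)
E
```

```text
tcp [ 0.5567 -0.0823  0.0739] t 14.45 F [-1.8 -6.1  0.9] open 0.001 zyaw -106.81 down 1.0000 q6 -0.03
shift cm [-0.11  0.03  0.32]
turn deg -0.01
```

drive_tool:
  steps:
    - [0,0,-0.6,0,0]
    - [0,0,-0.8,0,0]
    - [0,0,-1,0,0]
    - [0,0,-1,0,0]
    - [0,0,-1,0,0]
    - [0,0,-1,0,0]
    - [0,0,-1,0,0]
    - [0,0,-1,0,0]
    - [0,0,-0.8,0,0]
    - [0,0,-0.6,0,0]

```text
time: 15.45
eef_pos: [0.5824, 0.0029, 0.0739]
tcp_rot: [0.568, 0.422, -0.567, 0.422]
contact_force: [-0.8, -1.9, 0.6]
opening: -0.002
```

```bash
python3 - <<'E'
from h import *
from plant import read_camera
a=np.radians(73.2);jy=np.array([np.cos(a),np.sin(a)])
S=np.array([.5823,.0017])
plan(*(S+(.1275-.091)*jy),.075,73.2)
s=read_camera("side")["frame"][60:220,260:420,::-1]
cv2.imwrite("pics/q2.png",cv2.resize(s,None,fx=3.7,fy=3.7,interpolation=cv2.INTER_CUBIC))
E
```

```text
tcp [0.5824 0.0029 0.0739] t 15.45 F [-0.8 -1.9  0.6] open -0.002 zyaw -106.77 down 1.0000 q6 0.12
shift cm [-0.11  0.03 -3.53]
turn deg 0.03
```

View pics/q2.png

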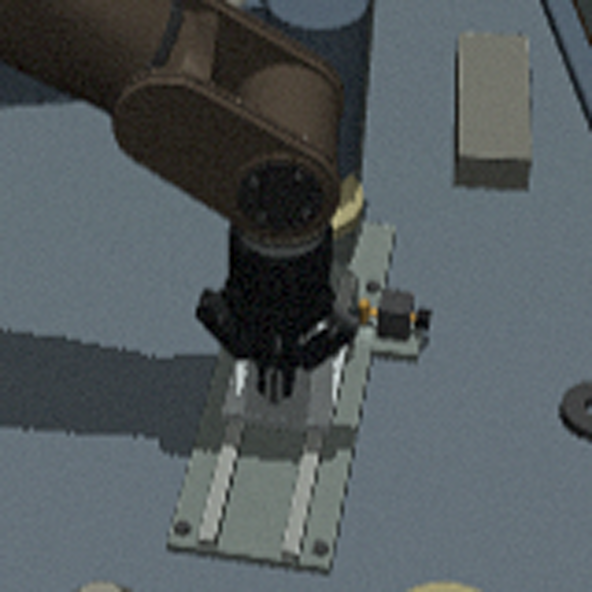

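The carriage is moving smoothly at about 2 N, and the side view shows the wrist at crop ≈(285,195) getting close to the motor. Before the last stretch I'll check how much room the wrist fork has.

```bash
python3 - <<'E'
from h import *
from plant import read_camera
s=read_camera("side");t=read_camera("top")
np.set_printoptions(precision=3,suppress=True)
for z in(.3,.35,.4,.45,.5):
    print(z,"p1 left/right edge",onz(t,(192,165),z)[:2],onz(t,(272,160),z)[:2])
# cap centre: ray of side px at x=.582
e,d=ray(s,(337,112.7)); k=(.5824-e[0])/d[0]
for y in(-.1,-.08,-.06,-.04): 
    p=e+d*(y-e[1])/d[1]; print("cap",p)
im=t["frame"][:,:,::-1];o=np.ascontiguousarray(im[90:230,130:320])
g=cv2.resize(o,None,fx=4,fy=4,interpolation=cv2.INTER_CUBIC)
a=np.radians(73.2);jy=np.array([np.cos(a),np.sin(a)]);H=np.array([.5823,.0017])+(.165-.0125)*jy
print("head axis",H)
for th in np.linspace(0,2*np.pi,40):
    p=proj(t,[H[0]+.038*np.cos(th),H[1]+.038*np.sin(th),.34]); q=((p-[130,90]+.5)*4).astype(int)
    cv2.circle(g,tuple(int(v) for v in q),1,(0,0,255),-1)
cv2.imwrite("pics/t2.png",g)
E
```

```text
0.3 p1 left/right edge [0.595 0.137] [ 0.603 -0.044]
0.35 p1 left/right edge [0.588 0.121] [ 0.595 -0.05 ]
0.4 p1 left/right edge [0.58  0.104] [ 0.587 -0.055]
0.45 p1 left/right edge [0.572 0.088] [ 0.579 -0.06 ]
0.5 p1 left/right edge [0.564 0.072] [ 0.571 -0.066]
cap [ 0.57  -0.1    0.361]
cap [ 0.573 -0.08   0.344]
cap [ 0.576 -0.06   0.327]
cap [ 0.579 -0.04   0.31 ]
head axis [0.626 0.148]
```

View pics/t2.png

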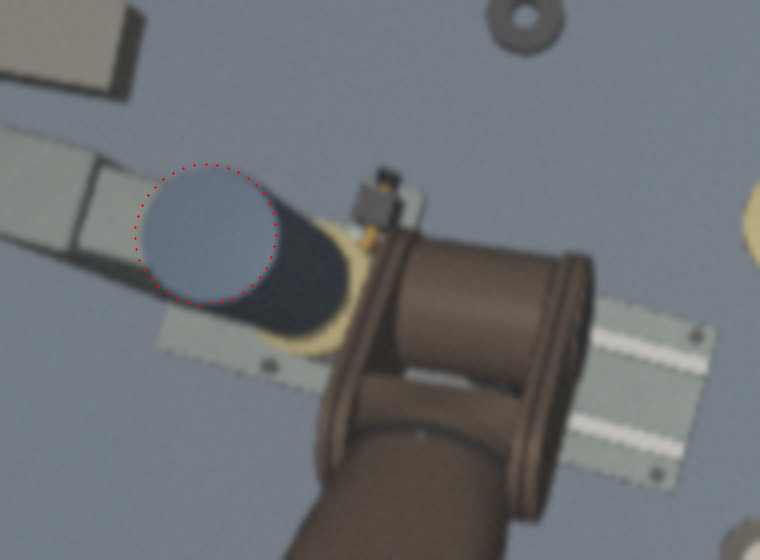

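The motor ring's right edge is at (277,235) and the fork's front plate is at (385,235). The remaining 35 mm of push is about 66 px here, which leaves roughly 20 mm clear. I'll continue slowly.

drive_tool:
  steps:
    - [0,0,-0.5,0,0]
    - [0,0,-0.5,0,0]
    - [0,0,-0.5,0,0]
    - [0,0,-0.5,0,0]
    - [0,0,0,0,0]

```text
time: 16.1
eef_pos: [0.5881, 0.022, 0.0738]
tcp_rot: [0.568, 0.422, -0.567, 0.422]
contact_force: [0.1, -0.6, -0.7]
opening: 0.001
```

drive_tool:
  steps:
    - [0,0,-0.25,0,0]
    - [0,0,-0.25,0,0]
    - [0,0,0,0,0]

```text
time: 16.4
eef_pos: [0.5885, 0.0232, 0.0739]
tcp_rot: [-0.565, -0.421, 0.569, -0.423]
contact_force: [-4.1, -9.6, 2.1]
opening: 0.004
```

drive_tool:
  steps:
    - [0,0,-0.2,0,0]
    - [0,0,-0.2,0,0]
    - [0,0,0,0,0]

```text
time: 16.7
eef_pos: [0.5899, 0.0278, 0.0739]
tcp_rot: [-0.566, -0.421, 0.569, -0.422]
contact_force: [-2.4, -6.8, 0.5]
opening: -0.001
```

drive_tool:
  steps:
    - [0,0,-0.15,0,0]
    - [0,0,-0.15,0,0]
    - [0,0,0,0,0]

```text
time: 17.0
eef_pos: [0.5911, 0.0318, 0.0739]
tcp_rot: [-0.567, -0.421, 0.568, -0.422]
contact_force: [-2.8, -5.0, 0.4]
opening: 0.003
```

drive_tool:
  steps:
    - [0,0,-0.15,0,0]
    - [0,0,-0.1,0,0]
    - [0,0,0,0,0]

```text
time: 17.3
eef_pos: [0.5923, 0.0355, 0.0739]
tcp_rot: [0.568, 0.422, -0.567, 0.422]
contact_force: [-1.3, -0.4, 0.9]
opening: -0.0
```

drive_tool:
  steps:
    - [0,0,-0.15,0,0]
    - [0,0,-0.1,0,0]
    - [0,0,0,0,0]

```text
time: 17.6
eef_pos: [0.5926, 0.0365, 0.0739]
tcp_rot: [-0.567, -0.421, 0.568, -0.422]
contact_force: [-2.5, -4.8, 1.2]
opening: 0.003
```

drive_tool:
  steps:
    - [0,0,-0.15,0,0]
    - [0,0,0,0,0]
    - [0,0,0,0,0]

```text
time: 17.9
eef_pos: [0.5926, 0.0367, 0.0739]
tcp_rot: [-0.566, -0.421, 0.569, -0.423]
contact_force: [-3.6, -8.5, 1.2]
opening: -0.0
```

The force went to about 0 and then rose again at y ≈0.0365, 15 mm past where the bump began. That is what the detent clicking in should look like. Backing off to check.

drive_tool:
  steps:
    - [0,0,0.5,0,0]
    - [0,0,2,0,0]
    - [0,0,4,0,0]
    - [0,0,5,0,0]
    - [0,0,4,0,0]
    - [-4,0,0,0,0]
    - [-5,0,0,0,0]
    - [-5,0,0,0,0]
    - [-2,0,0,0,0]
    - [0,0,0,0,0]

```text
time: 18.9
eef_pos: [0.5512, -0.1098, 0.2394]
tcp_rot: [0.57, 0.419, -0.565, 0.425]
contact_force: [0.3, 1.0, -0.2]
opening: 0.002
```

drive_tool:
  steps:
    - [0,3,3,0,0]
    - [0,3,3,0,0]
    - [0,3,3,0,0]
    - [0,3,3,0,0]
    - [0,2,2,0,0]
    - [0,0,0,0,0]
    - [0,0,0,0,0]

```text
time: 19.6
eef_pos: [0.6415, -0.2834, 0.2311]
tcp_rot: [-0.568, -0.423, 0.568, -0.42]
contact_force: [0.3, 0.9, -1.1]
opening: -0.003
```

```bash
python3 - <<'E'
from h import *
from plant import read_camera
s=read_camera("side");t=read_camera("top");np.set_printoptions(precision=4,suppress=True)
plan(.5,0,.2)
cv2.imwrite("pics/t3f.png",t["frame"][:,:,::-1]);cv2.imwrite("pics/s3f.png",s["frame"][:,:,::-1])
a=np.radians(73.2);jy=np.array([np.cos(a),np.sin(a)]);jx=np.array([jy[1],-jy[0]])
S=np.array([.5823,.0017]);H=S+.1275*jy
g0=np.ascontiguousarray(t["frame"][110:220,190:310,::-1]);k=400/120
A=cv2.resize(g0,(400,367),interpolation=cv2.INTER_CUBIC)
s0=np.ascontiguousarray(s["frame"][90:310,270:410,::-1]);B=cv2.resize(s0,(373,587),interpolation=cv2.INTER_CUBIC)
for cam,img,o,k in((t,A,(190,110),400/120),(s,B,(270,90),373/140)):
    for x in(-.025,.025):
        q=((proj(cam,[*(H-.08*jy+x*jx),.099])-o+.5)*k).astype(int); cv2.drawMarker(img,tuple(int(v) for v in q),(0,0,255),cv2.MARKER_CROSS,8,1)
o=np.zeros((587,773,3),np.uint8);o[:367,:400]=A;o[:,400:]=B
cv2.imwrite("pics/fin.png",o)
# bystanders: before/after difference
for n,f,r in(("top",t,[(300,215,340,247),(312,126,354,166),(355,190,412,240)]),):
    b=cv2.imread("pics/top0.png")[:,:,::-1]
    for x0,y0,x1,y1 in r: print(np.abs(f["frame"][y0:y1,x0:x1].astype(int)-b[y0:y1,x0:x1]).mean().round(2))
E
```

```text
tcp [ 0.6415 -0.2824  0.2324] t 19.7 F [-0.4 -0.3  0.7] open -0.0 zyaw -106.74 down 1.0000 q6 -0.27
shift cm [  3.32 -21.68 -22.97]
38.8
37.61
20.22
```

View pics/fin.png

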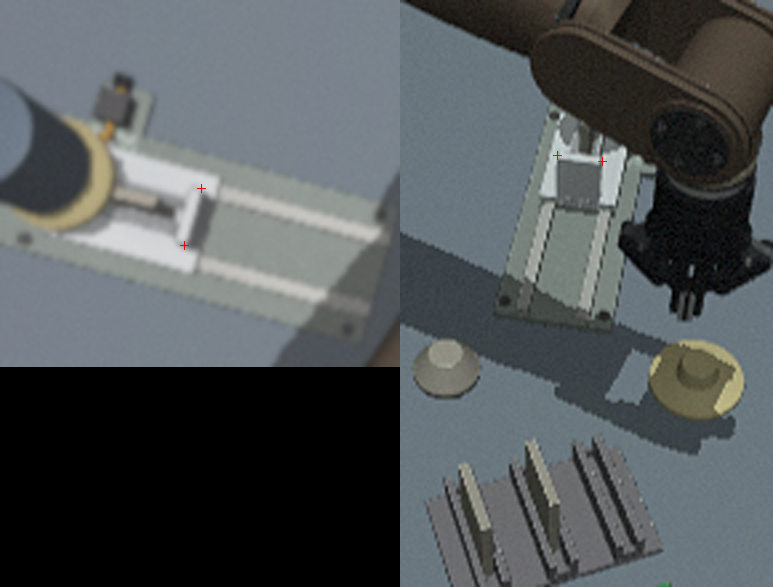

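The top view shows the carriage under the head. The push plate's outer edge is at ≈(196,217), on the predicted home marks, and the sample stands in the slot at ≈(140,203). Both narrow samples are still in the rack, and the cup and pad are where they were. One numeric check of the travel, then I'll hand in.

```bash
python3 - <<'E'
from h import *
from plant import read_camera,sign_off,readout
s=read_camera("side")
a=np.radians(73.2);jy=np.array([np.cos(a),np.sin(a)]);jx=np.array([jy[1],-jy[0]]);S=np.array([.5823,.0017])
E0=(np.array([.6115,-.1239])+np.array([.4899,-.0883]))/2@jy   # jig near end
out=[]
for f,c0 in(("side0",-.08),("s3f",.0475)):
    g=cv2.imread(f"pics/{f}.png",0).astype(np.float32); ys=np.arange(c0-.012,c0+.006,.0003)
    v=0
    for x in np.arange(-.012,.013,.002):
        p=np.array([proj(s,[*(S+x*jx+y*jy),.099]) for y in ys],np.float32)
        v=v+cv2.remap(g,p[:,:1],p[:,1:],cv2.INTER_LINEAR).ravel()
    out.append(ys[np.argmax(np.gradient(cv2.GaussianBlur(v[None],(1,1),0).ravel()))])
print("face y",out,"travel",out[1]-out[0],"joint before/after from base end",[S@jy+o-E0-.1+.08 for o in out])
# bystanders on the side views
b=cv2.imread("pics/side0.png");e=cv2.imread("pics/s3f.png")
for n,(x,y,w,h) in dict(cup=(272,212,32,30),narrows=(280,255,62,60)).items():
    r=cv2.matchTemplate(e[y-8:y+h+8,x-8:x+w+8],b[y:y+h,x:x+w],cv2.TM_CCOEFF_NORMED);_,m,_,l=cv2.minMaxLoc(r);print(n,round(m,3),np.array(l)-8)
E
```

```text
face y [np.float64(-0.0809000000000002), np.float64(0.04240000000000004)] travel 0.12330000000000024 joint before/after from base end [np.float64(0.011432446617401962), np.float64(0.1347324466174022)]
cup 0.59 [0 0]
narrows 0.985 [0 0]
```

```bash
python3 -c "
from plant import sign_off; print(sign_off())"
```

```text
the job is handed in; nothing more can be done
None
```

The wide sample is standing in the carriage slot, and the carriage is pushed in under the polishing head, where the detent appears to have clicked in. I handed the job in at about 20 s of robot time with the gripper clear of everything; no verdict was reported.

- **Loading:** I drew the sample straight up and lowered it onto the slot floor with the carriage still out. It touched down at the expected height with about 6 N, and I released it gradually.
- **Detent:** While pushing, the force rose to about 10 N at the bump, fell to nearly 0, then rose again about 15 mm later. This fits the detent clicking in. The carriage stayed put after I backed off.
- **Final pictures:** The sample is in the carriage and both narrow samples are still in the rack. The cup and pad are where they were.

**Checks that disagreed:**
- **Carriage position:** measured from the side picture, it came out at about 0.135 m instead of 0.140 m. Other reference points put the zero of that measurement about 3 mm off, giving about 0.138 m. I relied on the force readings for the click and did not push again to confirm.
- **Cup:** the image match was weak (0.59) but showed no shift; I put that down to the arm's shadow near it.

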